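# Hang the drained dipping basket on the weighing frame

### The arm

A 6-joint arm with a two-finger parallel gripper is mounted at the origin on the work surface. World frame = base frame: x ahead of the robot, y to its left, z up, the work surface at z = 0. Lengths are in m, angles in degrees, forces in N, time in s.
With the tool pointing down it reaches from about 0.375 to 0.9 m from the base axis. Payload 3.1 kg.
Tool frame: the origin (TCP) lies on the centre line of the jaws, within the pads' length; the fingertips stand finger_overhang ahead of it and the grasp point (between the pads) lies 5 mm behind it (finger_overhang is the distance from the TCP to the fingertips, in m); z points along the fingers, y is the line along which they close (so a half turn about z gives the same grasp; the last joint's range is limited). The gripper opens to 87 mm and grips with 3 to 60 N. Pads are 19 mm wide; open, the fingers measure 117 mm over their backs; the gripper's body (75 mm by 190 mm) begins 51 mm behind the grasp point.
Start: joints at [58.012, 30.224, 82.088, -0, 67.689, -10.227], TCP at [0.232, 0.58, 0.237] pointing down, gripper open.
Joint ranges: [-176.69, 176.69], [-43.24, 126.21], [12.49, 139.97], [-82, 262], [0, 151.66], [-163.58, 163.58]. Speed limits (degrees/s): [159.86, 159.86, 180, 180, 180, 180].

### API

Orientations are given as a 3x3 rotation matrix whose columns are the frame's x, y, z axes.
In Python, from rig import read_state, capture, calibration, hand_in, finger_overhang gives the robot as it stands.
- The arm moves only by the tool send_rows, never from a script. Its argument "plan" is a list of rows, each a list of 5 numbers: the closure in counts, from 0 (fully open) to 255 (shut), then the shift along the tool's x, y, z in m, then the turn about the tool's z in rad. A call has 1 to 20 rows; each row shifts and turns the commanded pose from where the row before left it, along the tool's axes as they then stand; what a row does not reach is not made up. A row lasts 1/12 s, in which the tool goes at most 41.7 mm and 7.16 degrees, less where a joint would pass 70% of its speed; a pose out of reach is approached as far as the arm can. A call is refused whole if a number of a shift passes 0.0417 or a number of a turn 0.125, either way. A call with a gripper value outside its range is refused whole. The fingers move at their own pace and stop on an object; the grip force is fixed at half the most. Time passes only in rows, so rows that do not move let the fingers close. It gives the time, the measured TCP pose, the force, the opening and the grip force at its end, in the units of the state.
- read_state(): the state, without advancing time (a new reading comes with each control period).
- capture(name): name is "scene" or "top" or "wrist"; returns (picture, depth): 480x640x3 uint8, blue, green, red; 480x640 float32, m along the optical axis (not along the pixel's ray), 0 where there is no reading.
- calibration(name): a dict with "fx", "fy", "cx", "cy" (pixels), "xyz" and "rotation" of the camera in the world. Camera axes: x right, y down, z forward; pixel columns grow to the right and rows downward; lengths in m; the calibration is good to about 2 mm. The wrist camera is an equidistant fisheye: a pixel r from the principal point sees the ray r / f radians off the axis. A picture is of the moment at which its call begins: read the wrist's pose just before it. calibration takes no time and is no camera call; for the wrist camera it gives the pose at the moment of the call.
- hand_in(): hands the job in; it is judged then, once.
The state is a dict: "time_s": time; "joint_positions": joint angles; "qvel": joint speeds; "tau": joint torques, N m; "position": TCP position; "tcp_rot": TCP orientation; "force": force on the tool from outside, world axes, zero at the start; "moment": the same for the moment, N m; "opening": opening from 0.0 (shut) to 1.0 (fully open); "grasp_force": force on a finger pad.
Only numpy, scipy, OpenCV 4.12 (cv2) and the standard library are available. Lean on these libraries where they do the work, as an engineer would, in place of code of your own. Each camera call takes 0.05 s, during which the arm holds its last target. There are 200 camera calls.

### The job

The wire dipping basket of soaked test tiles has drained on the drip stand. Lift it off the drip stand's two hooks and, without setting it down anywhere, carry it level to the dial scale and hang its bar in the two hooks of the weighing frame. Ease it down slowly, by feel, until the scale carries exactly all of its weight, and only then let go, so that the needle does not jump: never bear down on the scale or drop the load onto it; keep the tiles in the basket and leave the other things on the table alone.

Things in the scene. Friction and masses are not known exactly. Their poses are not given: they have to be found in the camera images.
- basket: Loose steel wire basket, 110 (x) x 186 (y) x 50 mm, open on top; origin at the centre of its underside, z up. Weight unknown: 0.28 to 0.88 kg with its tiles. Legs 8 mm thick at y = +-91 mm carry a round cross bar, 10 mm thick, along y, 135 mm above the underside, with a blue grip sleeve in the middle. Starts hanging by the bar in the drip stand's hooks.
- bar (a point): Centre of the basket's cross bar and of its blue grip sleeve (16 mm along x, 56 mm along y, 24 mm high); axes as the basket's.
- drip_stand: Fixed grey catch tray 220 x 240 x 28 mm with two posts at x = +85 mm; origin under its centre, on the table. From the posts two round arms, 6 mm thick, come forward (to -x) at y = +-60 mm; each dips 10 mm into a hook with a flat bottom 12 mm long and ends in an upturned tip 18 mm in front of the seat, its top 17 mm above the axis of a seated bar.
- drip_seat (a point): Where the bar's centre lies when seated in the drip stand's hooks (210 mm above the table); axes as the stand's: y along the bar, -x towards the hook tips. The arms reach in between bar and basket: to unhook, lift the bar 25 to 50 mm, then draw the basket out forward (-x) at least 120 mm before raising it further or going sideways.
- scale: Fixed green dial scale, 200 x 200 x 54 mm with a tilted dial in front (-x); origin under its centre, on the table. It carries a sprung steel plate (190 x 170 mm, top 110 mm above the table) on which the weighing frame stands: posts and two hooks of exactly the drip stand's shape (arms at y = +-60 mm, posts at x = +85 mm, tips to -x).
- hanger_seat (a point): Where the bar's centre lies when seated in the weighing frame's hooks; 275 mm above the table when unloaded, and it sinks with the frame. Axes as the scale's: y along the bar, -x towards the hook tips. To hook, come in from the front (from -x), the bar 25 to 50 mm higher than this, then lower.
- hanger (a joint): How far the weighing frame and plate have sunk, in m: 0 unloaded, stop at 0.045. A spring of 250 N/m (0.25 N more for each mm), lightly damped: the hung basket settles 11 to 35 mm down, by its unknown weight. The dial's red needle turns clockwise with it, 115 rad per m.
- tile0: Loose test tile 60 x 34 x 7 mm, terracotta with a blue glazed end, lying on the basket floor (4 mm thick); origin at the centre of its underside.
- tile1: The same with a green end.
- tile2: The same with an amber end.
- brush: Bystander: brush with a dark wooden handle and a blue tip, 200 mm long, lying on the table.
- knife: Bystander: black and yellow clay knife, 150 mm long, lying on the table.
- clay_form: Bystander: textured tan clay cone with a white paper core, 205 mm high, 100 mm wide at the foot.
- glaze_jar: Bystander: glaze jar with a blue cap, 100 mm high, 68 mm wide.
- bowl: Bystander: terracotta bowl, 120 mm wide, 55 mm high.
- rib: Bystander: flat wooden rib, 90 x 50 x 8 mm, lying on the table.
There are look-alikes about, which are no part of the job. Leave any yellow look-alike of the basket alone. What is shaped like the tile0 but turquoise is not meant.

How it is judged (in metres and radians):
On the way, in this order (a step that is already met when the one before it is completed fails the run):
1. the basket is lifted clear of the drip stand's hooks (z of bar in the frame of drip_seat above 0.018 m and contact force between basket and drip_stand below 0.2 N), for 0.2 s.
2. the bar lies in the two hooks of the weighing frame and the scale carries load (distance between bar and hanger_seat below 0.012 m and value of joint hanger above 0.008 m), for 0.2 s.
At the end, for the whole second after the job is handed in: The basket hangs free, at rest (< 30 mm/s) in both hooks of the weighing frame: bar centre within 8, 18, 4 mm (x, y, z) of the seat, in line within 0.12 rad, upright within 0.12 rad, its weight on the scale (sunk > 9 mm), all three tiles lying in it (x of bar in the frame of hanger_seat between -0.008 and 0.008 m and y of bar in the frame of hanger_seat between -0.018 and 0.018 m and z of bar in the frame of hanger_seat between -0.004 and 0.004 m and angle between the y axis of basket and the y axis of scale, either way round below 0.12 rad and angle between basket's own z axis and vertical below 0.12 rad and value of joint hanger above 0.009 m and linear speed of basket below 0.03 m/s and z of tile0 in the frame of basket between -0.01 and 0.03 m and z of tile1 in the frame of basket between -0.01 and 0.03 m and z of tile2 in the frame of basket between -0.01 and 0.03 m and horizontal distance between each of tile0, tile1, tile2 and basket below 0.095 m); the robot touches nothing.
It fails at once if the basket is tipped more than 0.22 rad (angle between basket's own z axis and vertical above 0.22 rad).
It fails at once if the scale is pressed past 41 mm, or the basket pushed against it with more than 20 N (value of joint hanger above 0.041 m or contact force between basket and scale above 20 N).
It fails at once if the load is knocked onto the scale (frame over 90 mm/s), or drops or bounces when let go (over 35 mm/s) ((velocity of joint hanger above 0.09 m/s or velocity of joint hanger below -0.09 m/s) or (contact force between the fingers and basket below 2 N and (velocity of joint hanger above 0.035 m/s or velocity of joint hanger below -0.035 m/s))).
It fails at once if the basket is set down on the table, the tray, another thing or the scale's plate instead of being hung (height (world z) of basket below 0.05 m or (contact force between basket and scale above 0.5 N and z of bar in the frame of hanger_seat below -0.015 m)).
It fails at once if a bystander is moved more than 30 mm (distance of any of brush, knife, clay_form, glaze_jar, bowl, rib from where it was at the start of the episode above 0.03 m).
It also fails if it takes over 69 s, if anything falls off the work surface, if the arm or the gripper's body presses on something with over 40 N, if the wrist force passes 120 N, or if a joint passes its speed limit or range.

## Working session

There is one attempt and no reset: what is moved stays moved. The work goes in short steps, Python scripts to look and compute and a tool call to move; the robot and the scene stay as the last step left them, time stands still between calls to the robot, and variables do not carry over. Pictures are saved under pics/ and viewed, at most 10 in all, crops included, and the job is handed in when it is done.

Besides the shell and the picture viewer there is one more tool, called after ">>>" as name(argument=value, ...), one argument or row to a line, values as JSON. send_rows: Moves the arm, as the interface text tells. Its arguments: {"type":"object","properties":{"plan":{"type":"array","items":{"type":"array","items":{"type":"number"}}}},"required":["plan"]}

```bash
mkdir -p pics; ls
python3 - <<'E'
from rig import *
import cv2
print(read_state(), finger_overhang if not callable(finger_overhang) else finger_overhang())
for n in ("scene","top"):
    p,d=capture(n); cv2.imwrite(f"pics/{n}0.png",p); import numpy as np; np.save(f"pics/{n}0.npy",d); print(n,calibration(n))
E
```

```text
pics
{'time_s': 0.0, 'joint_positions': array([ 5.80120075e+01,  3.02778075e+01,  8.21577853e+01, -8.62464715e-04,
        6.76896282e+01, -1.02274937e+01]), 'qvel': array([ 0.0420406 , -0.01578052, -0.02041953,  0.09468396,  0.0187343 ,
       -0.00903208]), 'tau': array([-6.95279209e-05, -4.40044141e+01, -1.76590991e+01,  6.31890236e-02,
        5.83882607e-02, -1.69502846e-04]), 'position': array([0.23129644, 0.57985285, 0.23557627]), 'tcp_rot': array([[-9.28743546e-01,  3.70721070e-01, -1.14594773e-03],
       [ 3.70722653e-01,  9.28741757e-01, -1.86104352e-03],
       [ 3.74361459e-04, -2.15326094e-03, -9.99997612e-01]]), 'force': array([ 0.06920698,  0.03582023, -0.32700331]), 'moment': array([ 0.03299338,  0.00928229, -0.01615788]), 'grasp_force': 0.0, 'opening': 0.9992592158774056} 0.014
scene {'fx': 521.5547897254761, 'fy': 521.5547897254761, 'cx': 330.625237054223, 'cy': 244.7050076098512, 'xyz': array([1.11492275, 0.34741327, 1.18700442]), 'rotation': array([[-0.48947328,  0.7340065 , -0.47079758],
       [ 0.87201785,  0.41255099, -0.26341328],
       [ 0.00088094, -0.53947766, -0.84199945]])}
top {'fx': 590.2483553518106, 'fy': 590.2483553518106, 'cx': 312.64936993589004, 'cy': 237.19943176288746, 'xyz': array([0.45183178, 0.02720717, 1.64030313]), 'rotation': array([[-0.00529278, -0.99837046,  0.05681912],
       [-0.99995275,  0.00482077, -0.00844112],
       [ 0.00815345, -0.05686112, -0.9983488 ]])}
```

View pics/scene0.png

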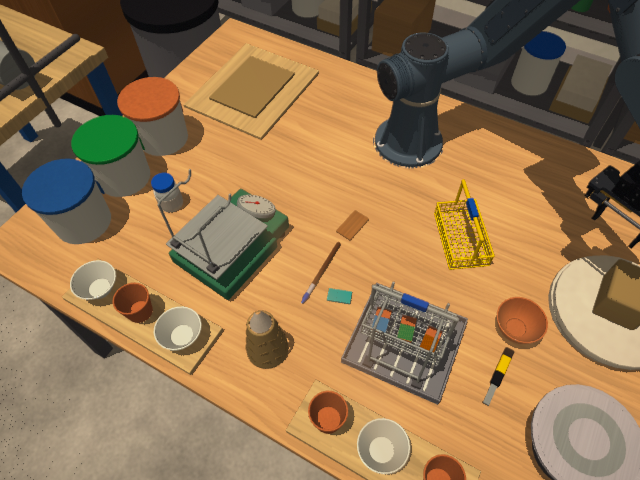

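View pics/top0.png

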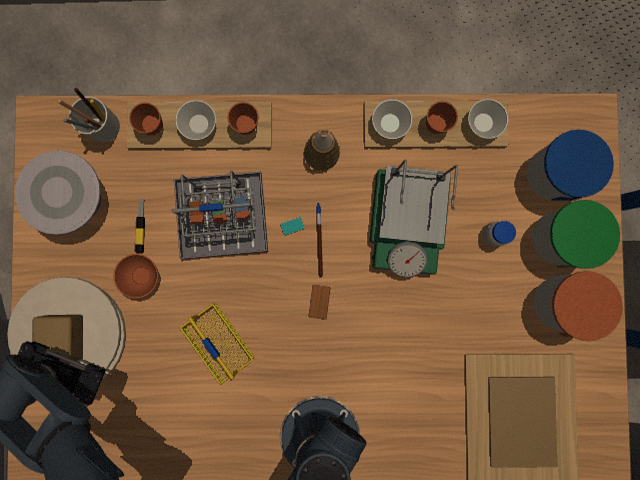

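Scene view: stand with blue sleeve at (414,302), scale at (225,240), yellow look-alike at (463,225). Top view: stand (222,216), sleeve (210,208), plate (412,208), dial (407,260).

```bash
cat > h.py <<'E'
import numpy as np, cv2
from rig import *
def cloud(n,d):
    c=calibration(n); v,u=np.mgrid[:480,:640]
    P=np.stack([(u-c['cx'])/c['fx']*d,(v-c['cy'])/c['fy']*d,d],-1)@c['rotation'].T+c['xyz']
    P[d==0]=np.nan; return P
def ray(n,uv,z):
    c=calibration(n); r=c['rotation']@np.array([(uv[0]-c['cx'])/c['fx'],(uv[1]-c['cy'])/c['fy'],1])
    return c['xyz']+r*(z-c['xyz'][2])/r[2]
def rect(P,m):
    q=P[m][:,:2]; r=cv2.minAreaRect((q*1000).astype(np.float32)); return r,len(q)
def blue(p,box):
    h=cv2.cvtColor(p,cv2.COLOR_BGR2HSV); m=cv2.inRange(h,(105,150,50),(125,255,255))>0
    k=np.zeros_like(m); u0,v0,u1,v1=box; k[v0:v1,u0:u1]=1; m&=k
    return m
E
python3 - <<'E'
from h import *
np.set_printoptions(precision=4,suppress=True)
for n,sb,pb,tb in (("top",(180,190,240,225),(365,155,465,280),(165,165,275,265)),("scene",(395,285,435,320),(160,180,290,300),(335,270,475,405))):
    p=cv2.imread(f"pics/{n}0.png"); d=np.load(f"pics/{n}0.npy"); P=cloud(n,d)
    m=blue(p,sb); r=cv2.minAreaRect(np.argwhere(m)[:,::-1].astype(np.float32)); print(n,"sleeve px",r,m.sum(),"ray",ray(n,r[0],.216), "cloud",np.nanmedian(P[m],0))
    b=np.zeros((480,640),bool); b[pb[1]:pb[3],pb[0]:pb[2]]=1
    z=P[...,2]
    print(" plate z hist",np.histogram(z[b],np.arange(0,.36,.02))[0]); 
    for lo,hi in ((.1,.12),(.04,.065),(.25,.4)):
        s=b&(z>lo)&(z<hi); 
        if s.sum()>5: print("  scale",lo,hi,rect(P,s),np.nanmedian(z[s]))
    t=np.zeros((480,640),bool); t[tb[1]:tb[3],tb[0]:tb[2]]=1
    print(" tray z hist",np.histogram(z[t],np.arange(0,.36,.02))[0])
    s=t&(z>.018)&(z<.035); print("  tray",rect(P,s))
    s=t&(z>.195); print("  high",rect(P,s),P[s][:, 2].max())
    cv2.imwrite(f"pics/{n}c.png",np.hstack([cv2.resize(p[b0[1]:b0[3],b0[0]:b0[2]],(400,400)) for b0 in (pb,tb)]))
E
```

```text
top sleeve px ((210.0, 207.0), (6.0, 22.0), 90.0) 136 ray [0.6073 0.2633 0.216 ] cloud [0.6067 0.2624 0.2218]
 plate z hist [2851   79 1221  915  514 4462   83  110   10    7   13   12   11  143
  104    0    0]
  scale 0.1 0.12 (((609.7503662109375, -250.42376708984375), (170.8759307861328, 217.18600463867188), 83.83446502685547), 4462) 0.1108152553707854
  scale 0.04 0.065 (((575.9583740234375, -246.41732788085938), (201.63893127441406, 282.70355224609375), 83.54000854492188), 1712) 0.05699657701557559
  scale 0.25 0.4 (((650.6141967773438, -254.5086669921875), (127.79327392578125, 106.6579818725586), 84.4522705078125), 253) 0.2790490237820691
 tray z hist [5736  581   86  427  949   94  388   21   15   22  467  129    0    0
    0    0    0]
  tray (((606.4015502929688, 267.4293212890625), (220.9798126220703, 241.31689453125), 4.762351989746094), 603)
  high (((639.9022827148438, 265.4158935546875), (107.6216812133789, 190.67288208007812), 5.457056045532227), 604) 0.22873150708562417
scene sleeve px ((414.19708251953125, 302.4932861328125), (26.303241729736328, 9.475380897521973),
[... 272 characters left out ...]
595703125), 83.85063171386719), 4067) 0.11044719639199396
  scale 0.04 0.065 (((569.1571044921875, -311.9324035644531), (336.9111022949219, 288.2980041503906), 83.71968078613281), 2480) 0.054554197003579
  scale 0.25 0.4 (((652.0680541992188, -254.72509765625), (128.10906982421875, 110.66954040527344), 83.61911010742188), 278) 0.2783609912253424
 tray z hist [9858  690  169  668 1307  160  447   53   46   62  740  167    0    0
    0    0    0]
  tray (((650.058349609375, 270.96759033203125), (307.59698486328125, 240.30563354492188), 4.984297752380371), 785)
  high (((641.7476196289062, 265.8885803222656), (110.1883316040039, 189.20433044433594), 5.2709150314331055), 925) 0.22931609085401028
```

View pics/topc.png

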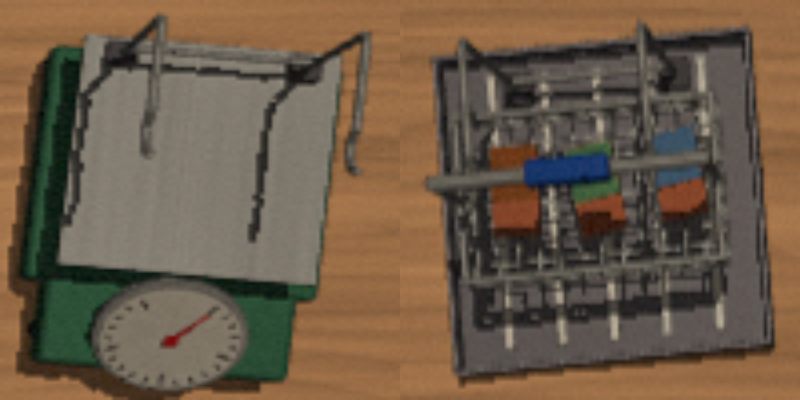

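Crop: the scale's two arms point forward (down in the image), and the needle is at rest. The basket bar sits across the drip hooks with three tiles inside. From this, the bar is at about (0.608, 0.263) with yaw +5°, and the hanger seat at about (0.618, −0.251) with yaw −6.2°. Next I'll turn and raise the tool.

>>> send_rows(
  plan=[
    [0,0,0,-0.01,0.1224],
    [0,0,0,-0.01,0.1224],
    [0,0,0,-0.01,0.1224],
    [0,0,0,-0.01,0.1224],
    [0,0,0,-0.01,0.1224],
    [0,0,0,-0.01,0.1224],
    [0,0,0,-0.01,0.1224],
    [0,0,0,-0.01,0.1224],
    [0,0,0,-0.01,0.1224],
    [0,0,0,0,0],
    [0,0,0,0,0],
    [0,0,0,0,0],
  ],
)

```text
time_s: 1.1
position: [0.2314, 0.58, 0.3256]
tcp_rot: [[-0.092, 0.996, -0.001], [0.996, 0.092, -0.002], [-0.001, -0.001, -1.0]]
force: [0.3, -0.2, -0.8]
opening: 0.996
grasp_force: 0.0
```

```bash
cat >> h.py <<'E'
def to(x,y,z,yaw):
    s=read_state(); R=s['tcp_rot']; a=np.degrees(np.arctan2(R[1,1],R[0,1]))
    print('t',s['time_s'],'pos',s['position'],'yaw',a,'F',s['force'],'M',s['moment'],'op',s['opening'],'g',s['grasp_force'])
    print('shift',R.T@(np.array([x,y,z])-s['position']),'turn',np.radians(a-yaw))
np.set_printoptions(precision=4,suppress=True)
E
python3 -c "
from h import *
to(.606,.263,.30,5.1)"
```

```text
t 1.1 pos [0.2314 0.58   0.3256] yaw 5.273032507275537 F [ 0.2639 -0.1697 -0.8313] M [-0.0483 -0.0198  0.0235] op 0.9963088005374473 g 0.0
shift [-0.35    0.3439  0.0257] turn 0.0030199869649391673
```

>>> send_rows(
  plan=[
    [0,-0.025,0.0247,0,0],
    [0,-0.025,0.0247,0,0],
    [0,-0.025,0.0247,0,0],
    [0,-0.025,0.0247,0,0],
    [0,-0.025,0.0247,0,0],
    [0,-0.025,0.0247,0,0],
    [0,-0.025,0.0247,0,0],
    [0,-0.025,0.0247,0,0],
    [0,-0.025,0.0247,0,0],
    [0,-0.025,0.0247,0,0],
    [0,-0.025,0.0247,0,0],
    [0,-0.025,0.0247,0,0],
    [0,-0.025,0.0247,0,0],
    [0,-0.025,0.0247,0,0],
    [0,0,0,0,0],
    [0,0,0,0,0],
    [0,0,0,0,0],
    [0,0,0,0,0],
  ],
)

```text
time_s: 2.6
position: [0.606, 0.2636, 0.3259]
tcp_rot: [[-0.091, 0.996, -0.002], [0.996, 0.091, 0.0], [0.0, -0.002, -1.0]]
force: [-0.9, -0.4, 0.0]
opening: 0.998
grasp_force: 0.0
```

```bash
cat >> h.py <<'E'
def wray(c,uv,z):
    q=np.array([uv[0]-c['cx'],uv[1]-c['cy']]); r=np.hypot(*q); th=r/c['fx']
    v=np.r_[q/max(r,1e-9)*np.sin(th),np.cos(th)]; v=c['rotation']@v
    return c['xyz']+v*(z-c['xyz'][2])/v[2]
E
python3 -c "
from h import *
to(.608,.263,.205,5.1)
c=calibration('wrist'); print(c); p,d=capture('wrist'); cv2.imwrite('pics/w1.png',p); np.save('pics/w1.npy',d)
m=blue(p,(0,0,640,480)); n,l,st,ce=cv2.connectedComponentsWithStats(m.astype(np.uint8))
for i in range(1,n):
  if st[i,4]>150: print(st[i],ce[i],wray(c,ce[i],.222))
"
```

```text
t 2.6 pos [0.606  0.2636 0.3259] yaw 5.232519834605686 F [-0.9257 -0.3919  0.0324] M [-0.028   0.0761 -0.0066] op 0.998482915453738 g 0.0
shift [-0.0008  0.0021  0.1209] turn 0.0023129074380675452
{'fx': 371.64829954431775, 'fy': 371.64829954431775, 'cx': 316.46686533516936, 'cy': 239.64479826886105, 'xyz': array([0.5997, 0.3466, 0.4744]), 'rotation': array([[ 0.9958,  0.0873,  0.0259],
       [ 0.091 , -0.9501, -0.2982],
       [-0.0015,  0.2994, -0.9541]])}
[  4 167  38  36 599] [ 21.0885 185.1252] [0.3457 0.2937 0.222 ]
[ 308  201   22   77 1574] [318.2192 239.9212] [0.6078 0.2676 0.222 ]
```

View pics/w1.png

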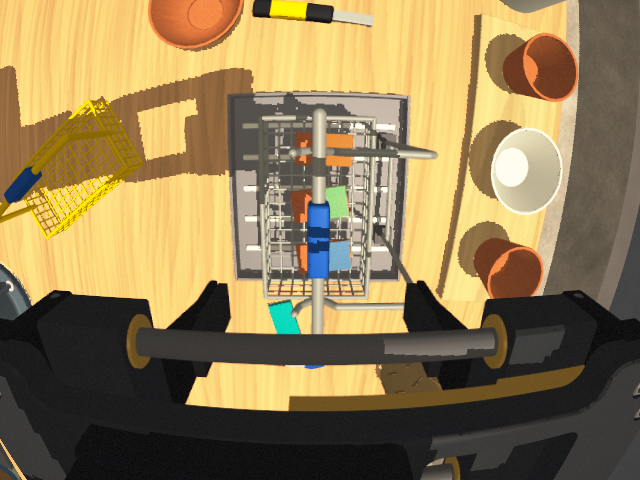

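The wrist view shows the bar running vertically in line with the jaws, with the sleeve at (318,240). That gives x = 0.608, in agreement with the first estimate. I'll descend and close.

>>> send_rows(
  plan=[
    [0,0,0.002,0.01,0],
    [0,0,0,0.015,0],
    [0,0,0,0.015,0],
    [0,0,0,0.015,0],
    [0,0,0,0.015,0],
    [0,0,0,0.015,0],
    [0,0,0,0.015,0],
    [0,0,0,0.01,0],
    [0,0,0,0.01,0],
    [0,0,0,0,0],
    [0,0,0,0,0],
    [0,0,0,0,0],
    [0,0,0,0,0],
  ],
)

```text
time_s: 3.73
position: [0.61, 0.2631, 0.2077]
tcp_rot: [[-0.089, 0.996, 0.002], [0.996, 0.089, 0.001], [0.0, 0.002, -1.0]]
force: [0.7, -0.2, 0.2]
opening: 0.996
grasp_force: 0.0
```

```bash
python3 -c "
from h import *
to(.608,.263,.205,5.1)
c=calibration('wrist'); p,d=capture('wrist'); cv2.imwrite('pics/w2.png',p)
for n in ('top','scene'):
  p,d=capture(n); cv2.imwrite('pics/%s2.png'%n,p)
"
```

```text
t 3.7333 pos [0.61   0.2631 0.2077] yaw 5.126820420090815 F [ 0.7433 -0.1613  0.229 ] M [-0.0969  0.0347 -0.0893] op 0.996203234819071 g 0.0
shift [ 0.0001 -0.002   0.0027] turn 0.0004681046373527638
```

View pics/w2.png

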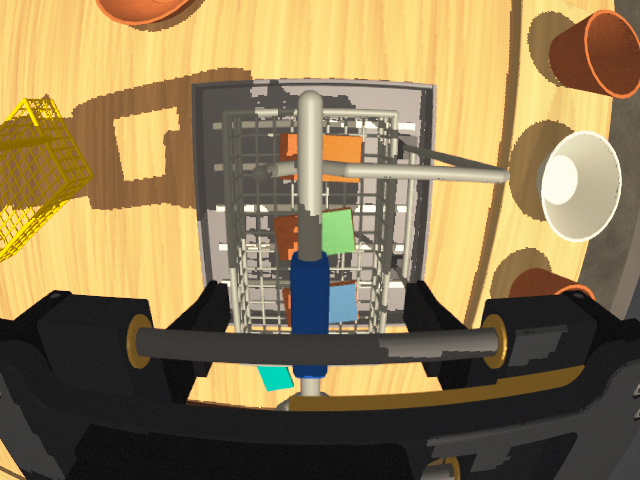

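The fingers straddle the sleeve (column 310, jaw centre about 317), which is 2 mm off. I'll correct and close.

>>> send_rows(
  plan=[
    [0,0,-0.002,0.0025,0],
    [0,0,0,0,0],
    [60,0,0,0,0],
    [120,0,0,0,0],
    [160,0,0,0,0],
    [200,0,0,0,0],
    [230,0,0,0,0],
    [255,0,0,0,0],
    [255,0,0,0,0],
    [255,0,0,0,0],
    [255,0,0,0,0],
    [255,0,0,0,0],
    [255,0,0,0,0],
  ],
)

```text
time_s: 4.97
position: [0.6073, 0.2627, 0.204]
tcp_rot: [[-0.089, 0.996, -0.0], [0.996, 0.089, -0.0], [-0.0, -0.0, -1.0]]
force: [0.7, -0.2, 0.5]
opening: 0.248
grasp_force: 0.0
```

```bash
python3 -c "
from h import *
to(.608,.263,.205,5.1)"
```

```text
t 4.9667 pos [0.6073 0.2627 0.204 ] yaw 5.1246695068060815 F [ 0.7336 -0.2176  0.5247] M [-0.0895  0.0336 -0.0002] op 0.24813955033931254 g 0.0
shift [ 0.0002  0.0007 -0.001 ] turn 0.00043056411860927803
```

Still closing, so I'll wait.

>>> send_rows(
  plan=[
    [255,0,0,0,0],
    [255,0,0,0,0],
    [255,0,0,0,0],
    [255,0,0,0,0],
    [255,0,0,0,0],
    [255,0,0,0,0],
  ],
)

```text
time_s: 5.47
position: [0.607, 0.2627, 0.204]
tcp_rot: [[-0.089, 0.996, -0.001], [0.996, 0.089, -0.0], [-0.0, -0.001, -1.0]]
force: [-1.4, 0.1, 1.0]
opening: 0.174
grasp_force: 29.9
```

```bash
python3 -c "
from h import *
to(.608,.263,.205,5.1)"
```

```text
t 5.4667 pos [0.607  0.2627 0.204 ] yaw 5.126163999791239 F [-1.388   0.1385  0.9803] M [-0.1352  0.2621 -0.0186] op 0.17395848134425512 g 29.91446005180478
shift [ 0.0002  0.001  -0.001 ] turn 0.0004566479418482385
```

>>> send_rows(
  plan=[
    [255,0,0,-0.002,0],
    [255,0,0,-0.002,0],
    [255,0,0,-0.003,0],
    [255,0,0,-0.004,0],
    [255,0,0,-0.004,0],
    [255,0,0,-0.004,0],
    [255,0,0,-0.004,0],
    [255,0,0,-0.004,0],
    [255,0,0,-0.004,0],
    [255,0,0,-0.004,0],
    [255,0,0,-0.002,0],
    [255,0,0,0,0],
    [255,0,0,0,0],
    [255,0,0,0,0],
    [255,0,0,0,0],
    [255,0,0,0,0],
  ],
)

```text
time_s: 6.8
position: [0.6072, 0.2627, 0.2407]
tcp_rot: [[-0.089, 0.996, -0.001], [0.996, 0.089, -0.0], [-0.0, -0.001, -1.0]]
force: [0.0, -0.3, -6.2]
opening: 0.18
grasp_force: 29.9
```

```bash
python3 -c "
from h import *
to(.607,.263,.24,5.1)"
```

```text
t 6.8 pos [0.6072 0.2627 0.2407] yaw 5.121517558593241 F [ 0.0137 -0.3299 -6.1937] M [-0.0847 -0.002  -0.0229] op 0.1799281917577688 g 29.914909129729494
shift [ 0.0004 -0.0001  0.0007] turn 0.00037555224444285867
```

>>> send_rows(
  plan=[
    [255,0,-0.003,0,0],
    [255,0,-0.006,0,0],
    [255,0,-0.009,0,0],
    [255,0,-0.012,0,0],
    [255,0,-0.014,0,0],
    [255,0,-0.014,0,0],
    [255,0,-0.014,0,0],
    [255,0,-0.014,0,0],
    [255,0,-0.014,0,0],
    [255,0,-0.012,0,0],
    [255,0,-0.009,0,0],
    [255,0,-0.006,0,0],
    [255,0,-0.003,0,0],
    [255,0,0,0,0],
    [255,0,0,0,0],
    [255,0,0,0,0],
    [255,0,0,0,0],
  ],
)

```text
time_s: 8.22
position: [0.4787, 0.2512, 0.2411]
tcp_rot: [[-0.089, 0.996, 0.001], [0.996, 0.089, 0.0], [0.0, 0.001, -1.0]]
force: [-0.9, 0.4, -5.8]
opening: 0.18
grasp_force: 29.9
```

```bash
python3 -c "
from h import *
to(.489,-.237,.31,-6.2)
p,d=capture('wrist'); cv2.imwrite('pics/w3.png',p)"
```

```text
t 8.2167 pos [0.4787 0.2512 0.2411] yaw 5.1094135314725895 F [-0.8814  0.4227 -5.8164] M [-0.0988  0.0476 -0.0539] op 0.1801212060872612 g 29.91535546956584
shift [-0.4871 -0.0331 -0.069 ] turn 0.19738650259379603
```

View pics/w3.png

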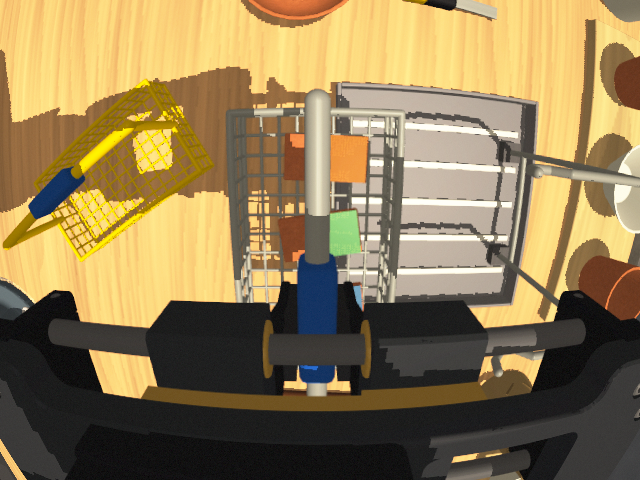

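The basket is clear of the stand, held level, with the tiles inside. I'll raise it, then cross while turning.

>>> send_rows(
  plan=[
    [255,0,0,-0.004,0],
    [255,0,0,-0.008,0],
    [255,0,0,-0.012,0],
    [255,0,0,-0.014,0],
    [255,0,0,-0.014,0],
    [255,0,0,-0.01,0],
    [255,0,0,-0.005,0],
    [255,0,0,-0.002,0],
    [255,-0.003,0.0005,0,0.002],
    [255,-0.007,0.0005,0,0.004],
    [255,-0.012,0.0005,0,0.006],
    [255,-0.016,0.0005,0,0.008],
    [255,-0.02,0.0005,0,0.008],
    [255,-0.02,0.0005,0,0.008],
    [255,-0.02,0.0005,0,0.008],
    [255,-0.02,0.0005,0,0.008],
    [255,-0.02,0.0005,0,0.008],
    [255,-0.02,0.0005,0,0.008],
    [255,-0.02,0.0005,0,0.008],
    [255,-0.02,0.0005,0,0.008],
  ],
)

```text
time_s: 9.93
position: [0.4929, 0.0516, 0.3094]
tcp_rot: [[-0.004, 1.0, -0.002], [1.0, 0.004, -0.001], [-0.001, -0.002, -1.0]]
force: [0.5, -0.1, -7.7]
opening: 0.178
grasp_force: 29.9
```

>>> send_rows(
  plan=[
    [255,-0.02,0.0005,0,0.008],
    [255,-0.02,0.0005,0,0.008],
    [255,-0.02,0.0005,0,0.008],
    [255,-0.02,0.0005,0,0.008],
    [255,-0.02,0.0005,0,0.008],
    [255,-0.02,0.0005,0,0.008],
    [255,-0.02,0.0005,0,0.008],
    [255,-0.02,0.0005,0,0.008],
    [255,-0.02,0.0005,0,0.008],
    [255,-0.02,0.0005,0,0.008],
    [255,-0.02,0.0005,0,0.008],
    [255,-0.02,0.0005,0,0.008],
    [255,-0.016,0.0005,0,0.008],
    [255,-0.012,0.0005,0,0.006],
    [255,-0.007,0,0,0.003],
    [255,-0.003,0,0,0.002],
    [255,0,0,0,0],
    [255,0,0,0,0],
    [255,0,0,0,0],
    [255,0,0,0,0],
  ],
)

```text
time_s: 11.6
position: [0.4876, -0.2232, 0.31]
tcp_rot: [[0.108, 0.994, -0.0], [0.994, -0.108, 0.0], [0.0, -0.0, -1.0]]
force: [-0.0, -0.8, -7.8]
opening: 0.182
grasp_force: 29.9
```

Run:
```python
from h import *
to(.489,-.237,.31,-6.2)
c=calibration('wrist'); p,d=capture('wrist'); cv2.imwrite('pics/w4.png',p)
# basket sleeve and scale frame again
for n in ('top','scene'):
    q,d=capture(n); cv2.imwrite(f'pics/{n}4.png',q); P=cloud(n,d); z=P[...,2]
    s=(z>.255)&(z<.30)&(P[...,0]>.57)&(P[...,0]<.75)&(P[...,1]<-.17)&(P[...,1]>-.34)
    Q=P[s]; ax=np.array([np.cos(np.radians(-6.2)),np.sin(np.radians(-6.2))]); ay=np.array([-ax[1],ax[0]])
    u=Q[:,:2]@ax; v=Q[:,:2]@ay
    print(n,'u',u.min(),u.max()); 
    for sg in (v<np.median([v.min(),v.max()]),v>np.median([v.min(),v.max()])):
        k=sg&(u<u.max()-.015); k&=u<u.max()-.01
        print('  arm v',np.median(v[k]),'fit slope',np.polyfit(u[k],v[k],1)[0],k.sum(),'umin',np.sort(u[sg])[:3],'z',Q[k,2].mean())
    print('  seat in (u,v) expected', np.array([.618,-.251])@ax, np.array([.618,-.251])@ay)
```

```text
t 11.6 pos [ 0.4876 -0.2232  0.31  ] yaw -6.211256389406586 F [-0.0477 -0.7882 -7.7971] M [-0.0454  0.0547  0.0177] op 0.1816215348782338 g 29.91476388182491
shift [-0.0136  0.0029  0.    ] turn -0.00019646105703152898
top u 0.6201656273861118 0.7275039980202843
  arm v -0.24249398211592713 fit slope -0.008311250448826177 105 umin [0.6212 0.6217 0.6229] z 0.2784064645541982
  arm v -0.12271815392999372 fit slope -0.004023744372824051 104 umin [0.6202 0.6206 0.623 ] z 0.278684965591443
  seat in (u,v) expected 0.6414931340171026 -0.18278829013072903
scene u 0.6216595806399572 0.7306939532842531
  arm v -0.24160589080340655 fit slope 0.0009514301086845724 120 umin [0.6223 0.6228 0.6234] z 0.2784409405716789
  arm v -0.12157877577795166 fit slope -0.0030131922463583457 131 umin [0.6217 0.6217 0.6233] z 0.2781966195904006
  seat in (u,v) expected 0.6414931340171026 -0.18278829013072903
```

View pics/w4.png

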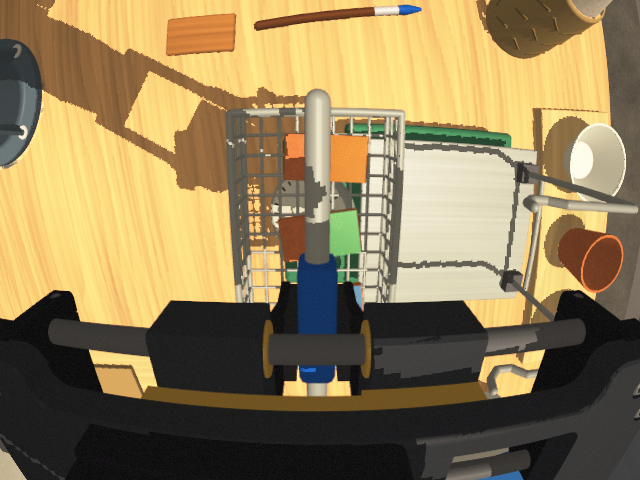

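The wrist view shows the basket in front of the weighing frame, level, tiles inside. The refined seat is (0.618, −0.250), yaw −6.3°. Moving sideways 12.6 mm, then forward 132 mm.

>>> send_rows(
  plan=[
    [255,-0.003,0,0,0],
    [255,-0.006,0,0,0],
    [255,-0.0035,0,0,0],
    [255,0,0.003,0,0],
    [255,0,0.006,0,0],
    [255,0,0.009,0,0],
    [255,0,0.012,0,0],
    [255,0,0.014,0,0],
    [255,0,0.014,0,0],
    [255,0,0.014,0,0],
    [255,0,0.014,0,0],
    [255,0,0.014,0,0],
    [255,0,0.012,0,0],
    [255,0,0.009,0,0],
    [255,0,0.007,0,0],
    [255,0,0.0045,0,0],
    [255,0,0,0,0],
    [255,0,0,0,0],
    [255,0,0,0,0],
    [255,0,0,0,0],
  ],
)

```text
time_s: 13.42
position: [0.6174, -0.251, 0.3102]
tcp_rot: [[0.11, 0.994, -0.001], [0.994, -0.11, 0.0], [0.0, -0.001, -1.0]]
force: [0.4, -0.6, -6.5]
opening: 0.179
grasp_force: 29.9
```

Run:
```python
from h import *
to(.618,-.25,.269,-6.3)
q,d=capture('top'); b=cv2.resize(q[140:280,350:490],(560,560)); cv2.imwrite('pics/top5.png',b)
q,d=capture('scene'); cv2.imwrite('pics/s5.png',cv2.resize(q[150:310,140:300],(600,600)))
```

```text
t 13.4167 pos [ 0.6174 -0.251   0.3102] yaw -6.296597899177221 F [ 0.4342 -0.6271 -6.5033] M [-0.0817  0.0597  0.0343] op 0.17907193141529884 g 29.914860469289124
shift [0.001  0.0005 0.0412] turn 5.9377860842300246e-05
```

View pics/s5.png

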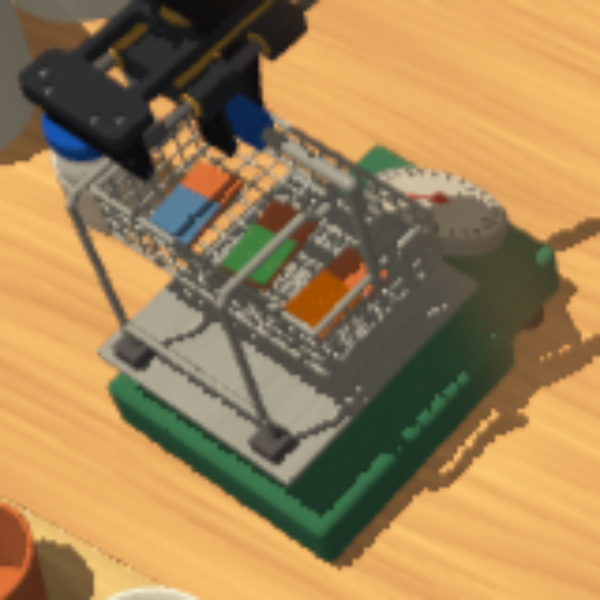

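Everything is aligned, with the bar above the hooks. Lowering to just above contact.

>>> send_rows(
  plan=[
    [255,0,0,0.002,0],
    [255,0,0,0.003,0],
    [255,0,0,0.003,0],
    [255,0,0,0.003,0],
    [255,0,0,0.003,0],
    [255,0,0,0.003,0],
    [255,0,0,0.003,0],
    [255,0,0,0.003,0],
    [255,0,0,0.003,0],
    [255,0,0,0.003,0],
    [255,0,0,0.003,0],
    [255,0,0,0.002,0],
    [255,0,0,0,0],
    [255,0,0,0,0],
    [255,0,0,0,0],
    [255,0,0,0,0],
    [255,0,0,0,0],
  ],
)

```text
time_s: 14.93
position: [0.6181, -0.2511, 0.2763]
tcp_rot: [[0.109, 0.994, 0.0], [0.994, -0.109, -0.0], [-0.0, 0.001, -1.0]]
force: [0.0, 0.0, -6.7]
opening: 0.181
grasp_force: 29.9
```

```bash
cat >> h.py <<'E'
def needle():
    p,d=capture('top'); q=p[235:285,380:432].astype(int); m=(q[...,2]>120)&(q[...,2]-q[...,1]>60)&(q[...,2]-q[...,0]>60)
    v=np.argwhere(m)[:,::-1]; print('needle n',len(v),'mean',v.mean(0) if len(v) else 0, 'bbox',v.min(0),v.max(0)) if len(v) else print('none')
def forces(k=10):
    F=[]
    for i in range(k): capture('wrist'); F.append(read_state()['force'])
    print('F mean',np.mean(F,0),'sd',np.std(F,0))
E
python3 -c "
from h import *
to(.618,-.25,.269,-6.3); needle(); forces(10)"
```

```text
t 14.9333 pos [ 0.6181 -0.2511  0.2763] yaw -6.277542599171846 F [ 0.0092  0.0242 -6.7077] M [-0.0603  0.0719  0.0466] op 0.18050025900427957 g 29.915213529020548
shift [ 0.0011 -0.0002  0.0073] turn 0.0003919555858913877
none
F mean [ 0.1761  0.1846 -6.4935] sd [0.3729 0.5096 0.3592]
```

>>> send_rows(
  plan=[
    [255,0,0,0.001,0],
    [255,0,0,0.001,0],
    [255,0,0,0.001,0],
    [255,0,0,0.001,0],
    [255,0,0,0.001,0],
    [255,0,0,0.001,0],
    [255,0,0,0.001,0],
    [255,0,0,0.001,0],
    [255,0,0,0.001,0],
    [255,0,0,0.001,0],
    [255,0,0,0.001,0],
    [255,0,0,0.001,0],
    [255,0,0,0.001,0],
    [255,0,0,0.001,0],
    [255,0,0,0.001,0],
    [255,0,0,0.001,0],
    [255,0,0,0,0],
    [255,0,0,0,0],
    [255,0,0,0,0],
  ],
)

```text
time_s: 17.07
position: [0.618, -0.2511, 0.2602]
tcp_rot: [[0.109, 0.994, 0.0], [0.994, -0.109, -0.0], [-0.0, 0.0, -1.0]]
force: [-1.1, -0.3, -4.4]
opening: 0.179
grasp_force: 29.9
```

```bash
python3 -c "
from h import *
to(.618,-.25,.243,-6.3); forces(12)"
```

```text
t 17.0667 pos [ 0.618  -0.2511  0.2602] yaw -6.278901151199963 F [-1.1442 -0.3366 -4.4428] M [-0.0308  0.1243 -0.0171] op 0.17881835872511104 g 29.915170872118324
shift [ 0.0011 -0.0001  0.0172] turn 0.0003682443799410962
F mean [-0.3607  0.1706 -4.5606] sd [0.4781 0.2753 0.3518]
```

Contact at TCP z ≈ 0.268, which matches the model (0.269). About 18 mm remain, so I'll lower 13 mm and measure again.

>>> send_rows(
  plan=[
    [255,0,0,0.001,0],
    [255,0,0,0.001,0],
    [255,0,0,0.001,0],
    [255,0,0,0.001,0],
    [255,0,0,0.001,0],
    [255,0,0,0.001,0],
    [255,0,0,0.001,0],
    [255,0,0,0.001,0],
    [255,0,0,0.001,0],
    [255,0,0,0.001,0],
    [255,0,0,0.001,0],
    [255,0,0,0.001,0],
    [255,0,0,0.001,0],
    [255,0,0,0,0],
    [255,0,0,0,0],
    [255,0,0,0,0],
  ],
)

```text
time_s: 19.0
position: [0.618, -0.2511, 0.2472]
tcp_rot: [[0.109, 0.994, 0.0], [0.994, -0.109, -0.0], [-0.0, 0.0, -1.0]]
force: [-0.8, 0.3, -0.8]
opening: 0.179
grasp_force: 29.9
```

```bash
python3 -c "
from h import *
to(.618,-.25,.243,-6.3); forces(24)"
```

```text
t 19.0 pos [ 0.618  -0.2511  0.2472] yaw -6.277547217147855 F [-0.8353  0.2836 -0.7793] M [-0.0088  0.2799  0.0012] op 0.17880480115094777 g 29.91486283717677
shift [ 0.0011 -0.0001  0.0042] turn 0.00039187498700525775
F mean [-0.9352  0.538  -1.064 ] sd [0.5002 0.3445 0.4669]
```

>>> send_rows(
  plan=[
    [255,0,-0.0005,0.0005,0],
    [255,0,-0.0005,0.0005,0],
    [255,0,0,0.0005,0],
    [255,0,0,0.0005,0],
    [255,0,0,0.0005,0],
    [255,0,0,0.0005,0],
    [255,0,0,0,0],
    [255,0,0,0,0],
    [255,0,0,0,0],
  ],
)

```text
time_s: 20.95
position: [0.6177, -0.2511, 0.2444]
tcp_rot: [[0.109, 0.994, 0.002], [0.994, -0.109, -0.001], [-0.0, 0.002, -1.0]]
force: [4.9, 1.0, -1.0]
opening: 0.183
grasp_force: 29.9
```

```bash
python3 -c "
from h import *
to(.618,-.25,.243,-6.3); forces(24)"
```

```text
t 20.95 pos [ 0.6177 -0.2511  0.2444] yaw -6.277035664560896 F [ 4.8969  1.0145 -1.0465] M [-0.0728 -0.636   0.0204] op 0.18269988843753093 g 29.91327105090022
shift [0.0011 0.0002 0.0014] turn 0.00040080326394478316
F mean [ 4.4041 -0.3571 -0.3358] sd [0.5879 0.5459 0.38  ]
```

>>> send_rows(
  plan=[
    [255,0,0.0004,0,0],
    [255,0,0.0004,0,0],
    [255,0,0,0.0005,0],
    [255,0,0,0.0004,0],
    [255,0,0,0,0],
    [255,0,0,0,0],
    [255,0,0,0,0],
  ],
)

```text
time_s: 22.73
position: [0.617, -0.251, 0.2429]
tcp_rot: [[0.11, 0.994, -0.002], [0.994, -0.11, 0.0], [0.0, -0.002, -1.0]]
force: [-0.1, -1.1, 0.4]
opening: 0.183
grasp_force: 29.9
```

```bash
python3 -c "
from h import *
to(.618,-.25,.243,-6.3); forces(36)"
```

```text
t 22.7333 pos [ 0.617  -0.251   0.2429] yaw -6.286599384966319 F [-0.0583 -1.1268  0.4268] M [-0.2701  0.013  -0.0438] op 0.18259620351775924 g 29.914636581670493
shift [ 0.0011  0.0008 -0.0001] turn 0.00023388485412997954
F mean [-3.0264 -1.1683  0.0252] sd [1.4797 0.4944 0.5228]
```

>>> send_rows(
  plan=[
    [255,0,0,0,0],
    [255,0,0,0,0],
    [255,0,0,0,0],
  ],
)

```text
time_s: 24.78
position: [0.6177, -0.2509, 0.2431]
tcp_rot: [[0.109, 0.994, -0.0], [0.994, -0.109, 0.0], [0.0, -0.0, -1.0]]
force: [-4.0, -0.5, 0.2]
opening: 0.178
grasp_force: 29.9
```

```bash
python3 -c "
from h import *
to(.618,-.25,.243,-6.3); forces(14);to(.618,-.25,.243,-6.3)"
```

```text
t 24.7833 pos [ 0.6177 -0.2509  0.2431] yaw -6.278898591289539 F [-3.953  -0.5308  0.1788] M [-0.2716  0.7284  0.012 ] op 0.17763434773571513 g 29.915291648358107
shift [0.0009 0.0002 0.0001] turn 0.00036828905880655256
F mean [-4.3177 -0.4884 -0.1558] sd [0.5154 0.4606 0.3898]
t 25.4833 pos [ 0.6178 -0.2509  0.2431] yaw -6.278817134748881 F [-4.8198 -0.6302 -0.9842] M [-0.1213  0.7601  0.0035] op 0.17856164585879716 g 29.915388179942966
shift [0.0009 0.0001 0.0001] turn 0.00036971074363832603
```

>>> send_rows(
  plan=[
    [255,0,-0.0002,0.0002,0],
    [255,0,-0.0002,0.0002,0],
    [255,0,0,0,0],
    [255,0,0,0,0],
    [255,0,0,0,0],
    [255,0,0,0,0],
    [255,0,0,0,0],
    [255,0,0,0,0],
    [255,0,0,0,0],
    [255,0,0,0,0],
    [255,0,0,0,0],
    [255,0,0,0,0],
    [255,0,0,0,0],
    [255,0,0,0,0],
    [255,0,0,0,0],
  ],
)

```text
time_s: 26.73
position: [0.6176, -0.251, 0.2429]
tcp_rot: [[0.109, 0.994, 0.001], [0.994, -0.109, -0.0], [-0.0, 0.001, -1.0]]
force: [-2.1, 0.6, 0.3]
opening: 0.181
grasp_force: 29.9
```

```bash
python3 -c "
from h import *
to(.618,-.25,.243,-6.3); forces(36);to(.618,-.25,.243,-6.3)"
```

```text
t 26.7333 pos [ 0.6176 -0.251   0.2429] yaw -6.278864991763205 F [-2.0822  0.5837  0.2818] M [ 0.0029  0.2661 -0.0057] op 0.18089328138238048 g 29.91391707211733
shift [ 0.001   0.0003 -0.0001] turn 0.0003688754811681851
F mean [ 0.0299  0.7832 -0.1313] sd [0.7111 0.5524 0.4941]
t 28.5333 pos [ 0.6175 -0.251   0.2428] yaw -6.278919395214912 F [-0.3162  0.8728 -0.585 ] M [-0.0323 -0.1149  0.0341] op 0.18442165071573496 g 29.9134829279501
shift [ 0.001   0.0004 -0.0002] turn 0.00036792596181146105
```

The scale carries the load: residual Fz ≈ −0.1 N, lateral ≈ 0. Opening gently.

>>> send_rows(
  plan=[
    [255,0,0,0.0002,0],
    [255,0,0,0,0],
    [215,0,0,0,0],
    [205,0,0,0,0],
    [200,0,0,0,0],
    [190,0,0,0,0],
    [180,0,0,0,0],
    [160,0,0,0,0],
    [140,0,0,0,0],
    [120,0,0,0,0],
    [100,0,0,0,0],
    [80,0,0,0,0],
    [60,0,0,0,0],
    [60,0,0,0,0],
    [60,0,0,0,0],
  ],
)

```text
time_s: 29.78
position: [0.6174, -0.251, 0.2426]
tcp_rot: [[0.109, 0.994, 0.0], [0.994, -0.109, -0.0], [-0.0, 0.0, -1.0]]
force: [-0.1, 0.4, -0.5]
opening: 0.746
grasp_force: 0.0
```

```bash
python3 -c "
from h import *
to(.618,-.25,.243,-6.3)
p,d=capture('wrist'); cv2.imwrite('pics/w6.png',p); forces(8)"
```

```text
t 29.7833 pos [ 0.6174 -0.251   0.2426] yaw -6.277562962144448 F [-0.149   0.3728 -0.4994] M [-0.0757  0.0199 -0.0394] op 0.7456967607663335 g 0.0
shift [ 0.001   0.0005 -0.0004] turn 0.0003916001849739837
F mean [ 0.0592 -0.1487 -0.1588] sd [0.4189 0.3388 0.3559]
```

View pics/w6.png

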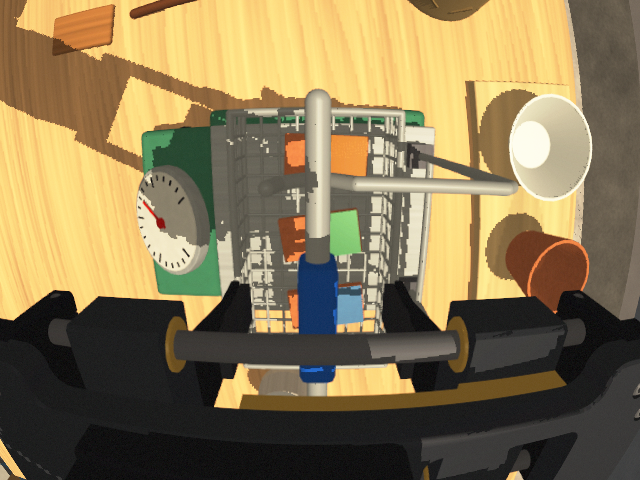

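Released without a disturbance: the sleeve at (318,320) is free between the open jaws, and the bar lies in the hook at (320,185). The empty sensor bias of −0.16 N matches the pre-release reading. Retreating straight up.

>>> send_rows(
  plan=[
    [60,0,0,-0.003,0],
    [60,0,0,-0.006,0],
    [60,0,0,-0.01,0],
    [60,0,0,-0.015,0],
    [60,0,0,-0.015,0],
    [60,0,0,-0.015,0],
    [60,0,0,-0.015,0],
    [60,0,0,-0.015,0],
    [60,0,0,-0.015,0],
    [60,0,0,-0.01,0],
    [60,0,0,-0.005,0],
    [60,0,0,0,0],
    [60,0,0,0,0],
    [60,0,0,0,0],
    [60,0,0,0,0],
    [60,0,0,0,0],
    [60,0,0,0,0],
    [60,0,0,0,0],
    [60,0,0,0,0],
    [60,0,0,0,0],
  ],
)

```text
time_s: 31.9
position: [0.6174, -0.251, 0.3665]
tcp_rot: [[0.109, 0.994, -0.0], [0.994, -0.109, 0.0], [0.0, -0.0, -1.0]]
force: [0.4, -0.2, 1.0]
opening: 0.772
grasp_force: 0.0
```

```bash
python3 -c "
from h import *
p,d=capture('wrist'); q,d=capture('scene')
cv2.imwrite('pics/e.png',np.hstack([cv2.resize(p,(400,300)),cv2.resize(q[150:310,120:320],(400,300))]))"
```

```text
(no output)
```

View pics/e.png

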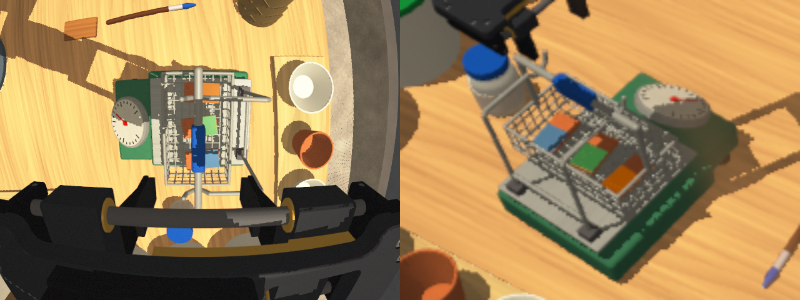

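The basket hangs level in both hooks with three tiles in it, and the gripper is clear (sleeve at (198,148) on the left, (575,90) on the right).

```bash
python3 -c "
from rig import *
print(hand_in())"
```

```text
the job is handed in; nothing more can be done
None
```

The basket hangs level in both hooks of the weighing frame with all three tiles in it, let go with the scale carrying its whole weight; the job is handed in, but no verdict came back.

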